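# Trip test of the safety switch behind the sliding guards of a bench power box

## Task

Do the trip test of the safety switch in the sloping power box, that is the module with the round test button: slide open the clear guard over it, press the button so that the switch's toggle drops by itself, then lift that toggle back up until it stays up. Finish with both guards slid fully shut; do not move the other module's toggle or the things standing around the box.

Things in the scene. Friction and masses are not known exactly. Their poses are not given: they have to be found in the camera images.
- console: White power box fixed to the bench, its face sloping up away from the robot. Origin on the bench under the face's centre; x away from the robot, y left, z up; yaw to 0.35 either way. FACE FRAME of all notes: centre 100 mm above this origin, v up the slope = (cos35, 0, sin35), u = y, w out of the face = (-sin35, 0, cos35); so w leans 35 degrees from vertical towards the robot.
- window (a point): Centre of the box's face (face frame 0, 0, 0), axes as the console's. A frame 60 mm high in w surrounds a window u -140..140, v -52..52 mm, whose floor is w = 0; outside, the face is 320 mm (u) by 150 (v). Two bays, left u > 0 and right u < 0, each with one module centred 77 to 87 mm from the middle.
- gas_line (a point): Middle of a rigid steel gas line, 16 mm diameter, level along the console's y over the box: axis at console x 22, z 224 mm, y -215..215, on 14 mm posts at y -200 and 200. A vertical gripper cannot get in under it; one whose fingers point along -w can, coming and leaving along w.
- left_guard (a joint): Slide of the clear left guard, m: 0 = shut (covers u 0..140), 0.115 = fully open, moved towards the right (-u). Starts 0 to 0.035 ajar. Friction 1.5 N; stays where left. Pane at w 46..50 mm, passing under the right pane. When both are open the left handle meets the right pane's edge (sum of openings at most 0.124) and pushes it towards shut.
- right_guard (a joint): Slide of the clear right guard, m: 0 = shut (covers u -140..0), 0.115 = fully open, moved towards the left (+u). Starts 0 to 0.035 ajar. Friction about 1.5 N; stays where left. Pane at w 53..57 mm.
- left_guard_grip (a point): Grip point of the left guard's handle, an aluminium blade standing on the pane by its outer edge: 12 mm thick in u, 60 mm long in v, rising to w = 88 mm. Point at v = 0, w = 83 mm, u = 130 mm when shut; moves with the guard. Its axes are v, u, w (x, y, z). A grip closing along u with the fingers pointing along -w at this point clears the frame.
- right_guard_grip (a point): The same for the right guard: u = -130 mm when shut.
- rcd_button_top (a point): Middle of the top of the dark grey round test button (15 mm diameter) of the safety switch, at v = -34, w = 20 mm when out; moves with the button. Axes v, u, w. The safety switch is a white module 36 mm wide (u), 84 mm long (v), its flat top at w = 14 mm, in either the left or the right bay, with this button below its toggle.
- rcd_button (a joint): Test button travel, m: 0 = out, 0.005 = fully in (4 to 5 N, sprung back). The toggle trips at about 0.003. Pressed along -w.
- rcd_toggle_tip (a point): Middle of the tip of the safety switch's black toggle: a blade 22 mm wide (u), 8 mm thick, 30 mm long from its pivot at v = 12, w = 12 mm on the module's u. Up: leans 35 degrees to +v, tip at v 29, w 37. Dropped: leans 34 degrees to -v, tip at v -5, w 37.
- rcd_toggle (a joint): Safety-switch toggle, rad: 0 = up (on), 1.2 = dropped. Over-centre: it snaps to 0 when below about 0.17 and drops to 1.2 when above; lifting takes about 1 to 2 N at the tip, along +v from below. It cannot stay up while the button is held in.
- breaker_toggle (a joint): Toggle of the other module (white, 54 mm wide, same length and height, one 46 mm wide black toggle, no button), in the other bay, rad: 0 = up (on), as it starts; must stay up.
- tube_a: Loose glass gas-sampling tube lying in front of the box, 180 mm long, 32 mm diameter; origin under its middle. To be left alone.
- tube_b: Another such tube lying at the left of the box. To be left alone.
- bottle: Loose amber bottle standing at the box's front right, 52 mm diameter, 130 mm high; origin under it. To be left alone.
- jar: Loose glass jar standing at the box's front left, 48 mm diameter, 60 mm high; origin under it. To be left alone.
- beaker: Loose clear beaker standing at the right of the box, 64 mm diameter, 85 mm high; origin under it. To be left alone.
- wrench: Loose steel wrench lying at the far left of the box; origin under its middle. To be left alone.
- septa_box: Loose cardboard box 60 x 90 x 35 mm lying to the right of the box; origin under it. To be left alone.

How it is judged:
On the way, in this order (a step that is already met when the one before it is completed fails the run):
1. the guard over the safety switch is slid open (by more than 70 mm) (((y of rcd_button_top in the frame of console above 0 m and value of joint left_guard above 0.07 m) or (y of rcd_button_top in the frame of console below 0 m and value of joint right_guard above 0.07 m))), for 0.1 s.
2. the test button is pressed and the toggle drops, the robot not touching the toggle (value of joint rcd_button above 0.001 m and value of joint rcd_toggle above 0.7 rad and contact force between each of the arm, the fingers and rcd_toggle below 0.5 N).
3. the toggle is lifted back up, the button out (value of joint rcd_toggle below 0.1 rad and value of joint rcd_button below 0.001 m), for 0.2 s.
At the end, for the whole second after the job is handed in: Both guards are shut to within 5 mm, the safety switch's toggle is up (below 0.1 rad) with its button out, and the other module's toggle is still up (all of step 3 and value of joint each of left_guard, right_guard below 0.005 m and value of joint breaker_toggle below 0.15 rad); the robot touches nothing.
It fails at once if the other module's toggle is moved by more than 0.3 rad (value of joint breaker_toggle above 0.3 rad).
It fails at once if the robot itself pushes the safety switch's toggle down (contact force between the fingers and rcd_toggle above 1 N and velocity of joint rcd_toggle above 1 rad/s and value of joint rcd_toggle below 0.6 rad).
It fails at once if a thing standing or lying around the box is moved by more than 20 mm (distance of any of tube_a, tube_b, bottle, jar, beaker, wrench, septa_box from where it was at the start of the episode above 0.02 m).
It also fails if it takes over 59 s, if anything falls off the work surface, if the arm or the gripper's body presses on something with over 40 N, if the wrist force passes 120 N, or if a joint passes its speed limit or range.

## Robot

A 6-joint arm with a two-finger parallel gripper is mounted at the origin on the work surface. World frame = base frame: x ahead of the robot, y to its left, z up, the work surface at z = 0. Lengths are in m, angles in rad, forces in N, time in s.
With the tool pointing down it reaches from about 0.375 to 0.9 m from the base axis. Payload 3.1 kg.
Tool frame: the origin (TCP) lies at the very end of the fingers, on their centre line; the grasp point (between the pads) lies 19 mm behind it; z points along the fingers, y is the line along which they close (so a half turn about z gives the same grasp; the last joint's range is limited). The gripper opens to 85 mm and grips with 20 to 120 N. Pads are 22 mm wide; open, the fingers measure 114 mm over their backs; the gripper's body (76 mm by 85 mm) begins 54 mm behind the grasp point. The pads swing forward as they close: fully open they stand 13 mm farther back than shut.
Start: joints at [1.034, 0.527, 1.433, -0, 1.181, -0.178], TCP at [0.219, 0.585, 0.231] pointing down, gripper open.
Joint ranges: [-3.08, 3.08], [-0.75, 2.2], [0.22, 2.44], [-1.43, 4.57], [0, 2.65], [-2.85, 2.85]. Speed limits (rad/s): [2.79, 2.79, 3.14, 3.14, 3.14, 3.14].

## Interface

Orientations are given as a unit quaternion [x, y, z, w].
In Python, from station import manip, vision gives the robot as it stands.
- The arm moves only by the tool drive_tool, never from a script. Its argument "deltas" is a list that holds one entry, the list of rows, each a list of 4 numbers: the shift along the tool's x, y, z in mm, then the turn about the tool's z in rad. A call has 1 to 5 rows; each row is the pose to reach, as a shift and turn from the pose commanded when the call began, along the tool's axes at that moment; what a row does not reach only later rows make up. A row lasts 1/12 s, in which the tool goes at most 41.7 mm and 7.16 degrees, less where a joint would pass 70% of its speed; a pose out of reach is approached as far as the arm can. A call with a gripper value outside its range is refused whole. "jaw" is the finger opening in mm, from 0 to 85.4, set as the call begins (left out, the last holds). The fingers move at their own pace and stop on an object; "force" is the grip in N (left out, the last holds). Time passes only in rows, so rows that repeat a pose let the fingers close. It gives the time, the measured TCP pose, the force, the opening and the grip force at its end, in the units of the state.
- manip.sense(): the state, without advancing time (a new reading comes with each control period).
- vision.snapshot(name): name is "scene" or "top" or "wrist"; returns the picture (480x640x3 uint8, red, green, blue); there is no depth.
- vision.camera_model(name): a dict with "camera_matrix" (3x3 intrinsics, pixels), "rvec" (rotation vector, rad) and "tvec" (3), from world to camera coordinates, as OpenCV has them. Camera axes: x right, y down, z forward; pixel columns grow to the right and rows downward; lengths in m; the calibration is good to about 2 mm. The wrist camera is an equidistant fisheye: a pixel r from the principal point sees the ray r / f radians off the axis. A picture is of the moment at which its call begins: read the wrist's pose just before it. camera_model takes no time and is no camera call; for the wrist camera it gives the pose at the moment of the call.
- manip.sign_off(): hands the job in; it is judged then, once.
The state is a dict: "t": time; "q": joint angles; "qd": joint speeds; "tau": joint torques, N m; "tcp_pos": TCP position; "tool_rot": TCP orientation; "force": force on the tool from outside, world axes, zero at the start; "ft_torque": the same for the moment, N m; "finger_gap": opening from 0.0 (shut) to 1.0 (fully open); "gripper_force": force on a finger pad.
Only numpy, scipy, OpenCV 4.12 (cv2) and the standard library are available. Lean on these libraries where they do the work, as an engineer would, in place of code of your own. Each camera call takes 0.05 s, during which the arm holds its last target. There are 200 camera calls.

## Working session

There is one attempt and no reset: what is moved stays moved. The work goes in short steps, Python scripts to look and compute and a tool call to move; the robot and the scene stay as the last step left them, time stands still between calls to the robot, and variables do not carry over. Pictures are saved under pics/ and viewed, at most 10 in all, crops included, and the job is handed in when it is done.

Besides the shell and the picture viewer there is one more tool, called after "Emit:" as name([rows], argument=value, ...), one row to a line, values as JSON. drive_tool: Moves the arm, as the interface text tells. Its arguments: {"type":"object","properties":{"deltas":{"type":"array"},"jaw":{"type":"number"},"force":{"type":"number"}},"required":["deltas"]}

```bash
mkdir -p pics; ls; python3 - <<'E'
from station import manip, vision
import cv2,numpy as np
s=manip.sense(); print(s)
for n in ("scene","top"):
    im=vision.snapshot(n); cv2.imwrite(f"pics/{n}0.png",im[:,:,::-1]); m=vision.camera_model(n); print(n,m)
E
```

```text
pics
{'t': 0.0, 'q': array([ 1.03348916e+00,  5.28463589e-01,  1.43390219e+00,  1.11493193e-05,
        1.18139895e+00, -1.78491377e-01]), 'qd': array([-2.80568311e-04,  8.57070806e-04, -8.89472912e-05, -1.33117535e-03,
        1.75113223e-03,  1.19448587e-05]), 'tau': array([ 4.48415831e-04, -4.42345691e+01, -1.78027922e+01, -2.04807234e-04,
        8.40604480e-03, -1.42257807e-05]), 'tcp_pos': array([0.21907107, 0.58458486, 0.23033524]), 'tool_rot': array([ 1.78448988e-01,  9.83948565e-01, -1.01541570e-03, -3.85275734e-04]), 'force': array([ 0.20341018,  0.32128682, -0.32572999]), 'ft_torque': array([ 0.08201092, -0.08959775,  0.01875616]), 'gripper_force': 0.0, 'finger_gap': 1.000037068644424}
scene {'camera_matrix': array([[494.29400715,   0.        , 319.42186139],
       [  0.        , 494.29400715, 232.17434631],
       [  0.        ,   0.        ,   1.        ]]), 'rvec': array([ 1.14528345,  2.5181543 , -0.83604038]), 'tvec': array([ 0.32483506, -0.29375474,  1.62139377])}
top {'camera_matrix': array([[436.07839105,   0.        , 323.52196737],
       [  0.        , 436.07839105, 237.78181427],
       [  0.        ,   0.        ,   1.        ]]), 'rvec': array([ 2.20881631, -2.18182091,  0.05499208]), 'tvec': array([0.06601409, 0.57159577, 1.24109047])}
```

View pics/scene0.png

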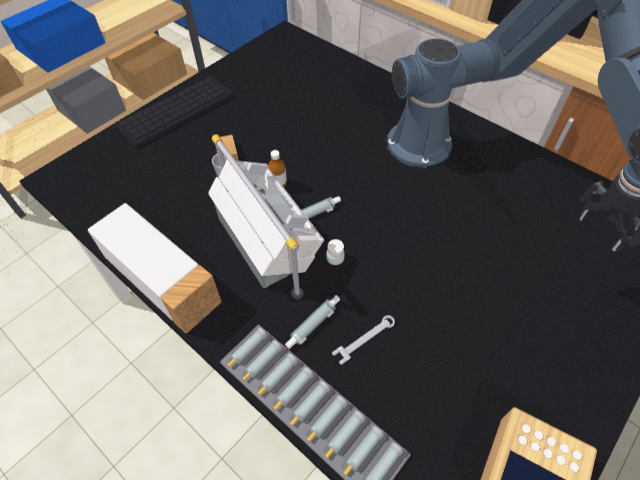

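View pics/top0.png

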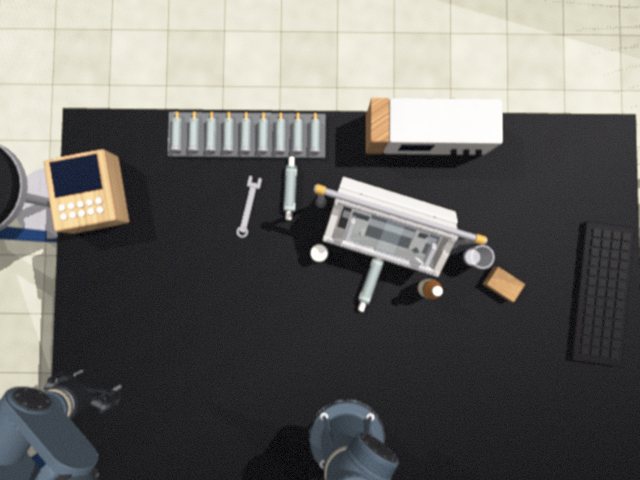

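The scene view shows the box, its gas line with orange ends at about (216,139) and (292,243). In the top view the ends are at (320,189) and (482,240), and both bays can be seen under the line. Next I triangulate the ends and enlarge the face.

```bash
cat > h.py <<'E'
import numpy as np, cv2
from scipy.spatial.transform import Rotation as R
from station import manip, vision
def P(n):
    m=vision.camera_model(n); return m['camera_matrix'],cv2.Rodrigues(m['rvec'])[0],np.array(m['tvec'])
def ray(n,px):
    K,r,t=P(n); d=r.T@np.linalg.inv(K)@np.array([*px,1.]); return -r.T@t, d/np.linalg.norm(d)
def tri(a,b):
    (o1,d1),(o2,d2)=a,b
    A=sum(np.eye(3)-np.outer(d,d) for d in(d1,d2)); B=sum((np.eye(3)-np.outer(d,d))@o for o,d in(a,b))
    return np.linalg.solve(A,B)
def proj(n,X):
    K,r,t=P(n); c=K@(r@np.asarray(X)+t); return c[:2]/c[2]
E
python3 - <<'E'
from h import *
ends={}
for n,boxes in (("scene",[(205,125,228,152),(280,230,304,256)]),("top",[(470,228,495,252),(308,178,332,200)])):
    im=cv2.imread(f"pics/{n}0.png"); h=cv2.cvtColor(im,cv2.COLOR_BGR2HSV)
    m=cv2.inRange(h,(12,150,120),(30,255,255)); L=[]
    for x0,y0,x1,y1 in boxes:
        ys,xs=np.nonzero(m[y0:y1,x0:x1]); L.append((xs.mean()+x0,ys.mean()+y0)); print(n,L[-1],len(xs))
    ends[n]=L
X=[tri(ray("scene",a),ray("top",b)) for a,b in zip(ends["scene"],ends["top"])]
print(X, np.linalg.norm(X[0]-X[1])); d=X[1]-X[0]; yaw=np.arctan2(-d[0],d[1]); print(yaw)
mid=(X[0]+X[1])/2; o=mid-[.022*np.cos(yaw),.022*np.sin(yaw),.224]; print("origin",o)
im=cv2.imread("pics/top0.png")[170:280,310:470]; cv2.imwrite("pics/c1.png",cv2.resize(im,None,fx=5,fy=5,interpolation=cv2.INTER_CUBIC))
E
```

```text
scene (np.float64(215.58490566037736), np.float64(138.0566037735849)) 53
scene (np.float64(291.2837837837838), np.float64(242.7027027027027)) 74
top (np.float64(479.0), np.float64(241.5)) 2
top (np.float64(321.0), np.float64(193.0)) 1
[array([ 0.55797594, -0.30148031,  0.22801429]), array([0.67066427, 0.07802427, 0.22002759])] 0.3959623409146182
-0.2886428310525369
origin [ 5.93230222e-01 -1.05465686e-01  2.09428563e-05]
```

View pics/c1.png

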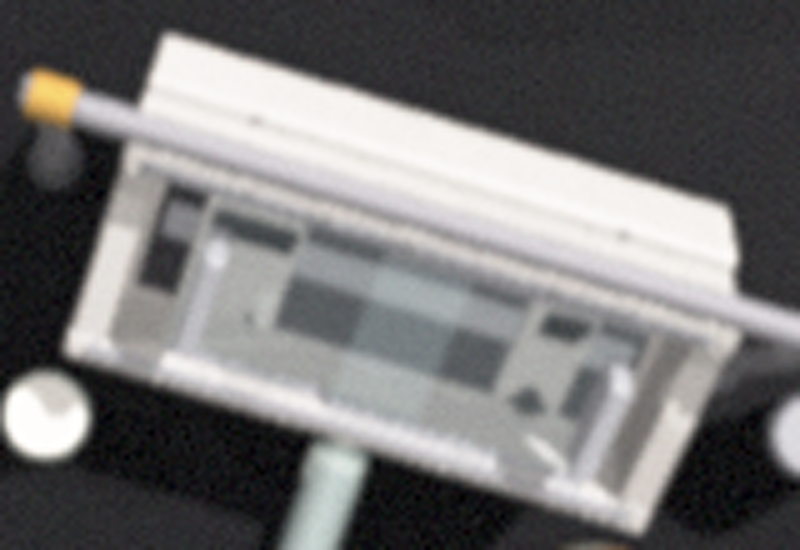

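The crop shows the narrow module with a round button (crop 525,398) in the right bay, so the safety switch is on the right. The handles' tips are at about (215,250) for the left and (622,385) for the right. Now I refine the pose.

```bash
cat >> h.py <<'E'
def face(o,yaw):
    Rc=R.from_euler('z',yaw).as_matrix(); c,s=np.cos(np.radians(35)),np.sin(np.radians(35))
    A=Rc@np.array([[0,c,-s],[1,0,0],[0,s,c]])  # columns u,v,w
    return A, np.array([o[0],o[1],.1])
def hit(n,px,A,f,w):
    o,d=ray(n,px); t=(w-A[:,2]@(o-f))/(A[:,2]@d); return A.T@(o+t*d-f)
E
python3 - <<'E'
from h import *
h=cv2.cvtColor(cv2.imread("pics/top0.png"),cv2.COLOR_BGR2HSV)
m=cv2.inRange(h,(12,90,100),(32,255,255)); T=[]
for x0,y0,x1,y1 in [(470,228,495,252),(308,178,332,200)]:
    ys,xs=np.nonzero(m[y0:y1,x0:x1]); T.append((xs.mean()+x0,ys.mean()+y0)); print(T[-1],len(xs))
S=[(215.6,138.06),(291.3,242.7)]
X=[tri(ray("scene",a),ray("top",b)) for a,b in zip(S,T)]
print(X,np.linalg.norm(X[0]-X[1])); d=X[1]-X[0]; yaw=np.arctan2(-d[0],d[1])
mid=(X[0]+X[1])/2; o=mid-[.022*np.cos(yaw),.022*np.sin(yaw),.224]; print("orig",o,yaw)
c2=lambda x,y:((x+.5)/5-.5+310,(y+.5)/5-.5+170)
# frame near corners at z=.1061
Y=[]
for p in((640,533),(66,354)):
    O,D=ray("top",c2(*p)); Y.append(O+(0.1061-O[2])/D[2]*D)
d=Y[1]-Y[0]; yw=np.arctan2(-d[0],d[1]); md=(Y[0]+Y[1])/2; print(Y,np.linalg.norm(d),"yaw",yw,"orig",md+.0958*np.array([np.cos(yw),np.sin(yw),0]))
A,f=face(o,yaw)
for nm,p,w in(("Lh far",(215,248),.088),("Lh near",(186,350),.088),("Rh far",(622,383),.088),("Rh near",(582,475),.088),("btn",(525,398),.02),("corner",(66,354),.06),("cornerR",(640,533),.06)):
    print(nm,hit("top",c2(*p),A,f,w).round(4))
E
```

```text
(np.float64(480.1979166666667), np.float64(238.63541666666666)) 96
(np.float64(320.031914893617), np.float64(189.06382978723406)) 94
[array([ 0.56245813, -0.30000549,  0.23286452]), array([0.67707735, 0.08198954, 0.23078825])] 0.3988258736634103
orig [ 0.59869588 -0.10268527  0.00782639] -0.2915065582576891
[array([ 0.46761289, -0.23138646,  0.1061    ]), array([0.55906898, 0.07478556, 0.1061    ])] 0.3195395410188913 yaw -0.2902712173753699 orig [ 0.60513326 -0.10571957  0.1061    ]
Lh far [0.1026 0.0366 0.088 ]
Lh near [ 0.1    -0.0249  0.088 ]
Rh far [-0.1093  0.0323  0.088 ]
Rh near [-0.1111 -0.0255  0.088 ]
btn [-0.0834 -0.0318  0.02  ]
corner [ 0.1585 -0.0668  0.06  ]
cornerR [-0.1597 -0.0664  0.06  ]
```

```bash
cat >> h.py <<'E'
O=np.array([.603,-.1055,0]); YAW=-.291
def cons(p): return R.from_euler('z',-YAW).apply(np.asarray(p)-O)*1000
def to(xc,yc,zc):
    "shift (mm, present tool axes) to put the TCP at console xc,yc,zc mm"
    s=manip.sense(); r=R.from_quat(s['tool_rot'])
    w=R.from_euler('z',YAW).apply(np.array([xc,yc,zc])/1000)+O
    return r.inv().apply(w-s['tcp_pos']).round(4)*1000
def st():
    s=manip.sense(); r=R.from_quat(s['tool_rot']).as_matrix()
    print('t',round(s['t'],2),'cons',cons(s['tcp_pos']).round(1),'F',R.from_euler('z',-YAW).apply(s['force']).round(1),'ang y-u',round(np.arctan2(r[1,1],r[0,1])-np.pi/2-YAW,3),'zdown',r[:,2].round(3),'q',s['q'].round(2),'gap',round(s['finger_gap']*85.4,1))
E
python3 -c "
from h import *
st(); print(to(-64,-110,300))"
```

```text
t 0.1 cons [-565.7  551.   230.4] F [-0.4 -0.5 -0.2] ang y-u -0.068 zdown [-0.001 -0.002 -1.   ] q [ 1.03  0.53  1.43  0.    1.18 -0.18] gap 85.4
[-545.4 -625.6  -68.6]
```

Emit:
drive_tool([
  [[-15,-17,-14,0],[-40,-45,-40,0],[-70,-80,-68,0],[-95,-109,-68,0],[-109,-125,-68,0]],
], jaw=45)

```text
t: 0.52
tcp_pos: [0.2784, 0.4283, 0.3009]
tool_rot: [0.178, 0.984, 0.001, 0.001]
force: [-0.5, 0.8, 0.0]
finger_gap: 0.524
gripper_force: 0.0
```

Emit:
drive_tool([
  [[-22,-25,0,0],[-44,-50,0,0],[-66,-75,0,0],[-88,-100,0,0],[-110,-125,0,0]],
])

```text
t: 0.93
tcp_pos: [0.3366, 0.2726, 0.2991]
tool_rot: [0.178, 0.984, -0.0, -0.0]
force: [1.2, 0.0, 0.0]
finger_gap: 0.522
gripper_force: 0.0
```

Emit:
drive_tool([
  [[-22,-25,0,0],[-44,-50,0,0],[-66,-75,0,0],[-88,-100,0,0],[-110,-125,0,0]],
])

```text
t: 1.35
tcp_pos: [0.3957, 0.117, 0.2992]
tool_rot: [0.178, 0.984, 0.0, -0.0]
force: [0.5, 0.2, 0.6]
finger_gap: 0.53
gripper_force: 0.0
```

Emit:
drive_tool([
  [[-22,-25,0,0],[-44,-50,0,0],[-66,-75,0,0],[-88,-100,0,0],[-110,-125,0,0]],
])

```text
t: 1.77
tcp_pos: [0.4549, -0.0387, 0.2991]
tool_rot: [0.179, 0.984, 0.0, -0.0]
force: [0.9, 0.5, -0.3]
finger_gap: 0.528
gripper_force: 0.0
```

Emit:
drive_tool([
  [[-22,-25,0,0],[-44,-50,0,0],[-70,-80,0,0],[-95,-112,0,-0.03],[-106,-126,0,-0.068]],
])

```text
t: 2.18
tcp_pos: [0.5114, -0.1972, 0.299]
tool_rot: [0.146, 0.989, -0.001, 0.001]
force: [-0.2, 0.0, 1.1]
finger_gap: 0.528
gripper_force: 0.0
```

```bash
python3 - <<'E'
from h import *
import json
st(); print(to(-64,-110,300))
m=vision.camera_model("wrist"); im=vision.snapshot("wrist"); cv2.imwrite("pics/w1.png",im[:,:,::-1]); print(m)
json.dump({k:np.array(v).tolist() for k,v in m.items()},open("w1.json","w"))
E
```

```text
t 2.18 cons [ -61.5 -114.2  299. ] F [-0.2 -0.   1.1] ang y-u -0.001 zdown [ 0.001 -0.003 -1.   ] q [-0.57  0.35  1.54 -0.    1.25 -1.85] gap 45.1
[ 2.5  4.2 -1.1]
{'camera_matrix': array([[371.64829954,   0.        , 322.3659896 ],
       [  0.        , 371.64829954, 238.39263183],
       [  0.        ,   0.        ,   1.        ]]), 'rvec': array([-2.29896018, -1.71132103, -0.27654378]), 'tvec': array([ 0.04437404, -0.58036013,  0.26997015])}
```

View pics/w1.png

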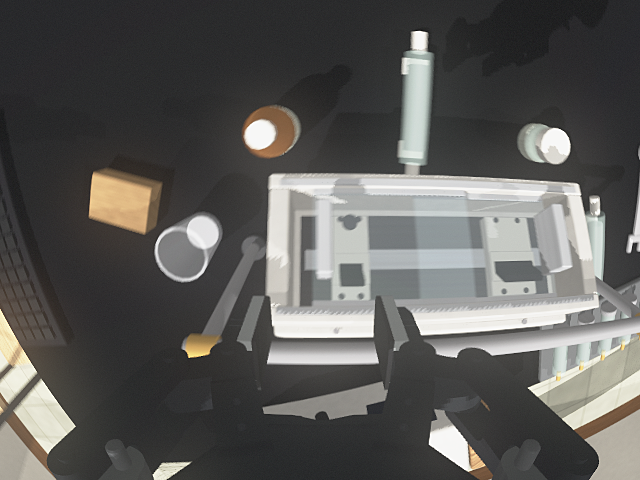

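The wrist view shows, clearly, the frame's near outer corners at (270,176) and (580,184), the button at (349,222), the right handle's top at about (323,197)–(323,277), the left handle near (557,240), and the bottle and beaker clear on the left.

```bash
cat >> h.py <<'E'
import json
def wray(px,m):
    K=np.array(m['camera_matrix']); r=cv2.Rodrigues(np.array(m['rvec']))[0]; t=np.array(m['tvec'])
    a=(np.array(px)-K[:2,2])/K[0,0]; th=np.linalg.norm(a); d=np.array([*(a/th*np.sin(th)),np.cos(th)])
    return -r.T@t, r.T@d
def whit(px,m,w,A,f):
    o,d=wray(px,m); t=(w-A[:,2]@(o-f))/(A[:,2]@d); return (A.T@(o+t*d-f)*1000).round(1)
E
python3 - <<'E'
from h import *
m=json.load(open("w1.json")); Y=[]
for p in((269,176),(580,184)):
    o,d=wray(p,m); Y.append(o+(.1061-o[2])/d[2]*d)
d=Y[1]-Y[0]; yw=np.arctan2(-d[0],d[1]); md=(Y[0]+Y[1])/2
print(np.linalg.norm(d),yw,"orig",md+.0958*np.array([np.cos(yw),np.sin(yw),0]))
A,f=face(O,YAW)
for n,p,w in(("cR",(269,176),.06),("cL",(580,184),.06),("btn",(349,222),.02),("Rh near",(323,197),.088),("Rh far",(323,277),.088),("Lh near",(545,203),.088),("Lh far",(570,270),.088),("Lh nearL",(560,205),.088)): print(n,whit(p,m,w,A,f))
im=cv2.imread("pics/w1.png")[165:345,255:455]; im2=cv2.imread("pics/w1.png")[165:345,455:620]
cv2.imwrite("pics/c2.png",cv2.resize(np.hstack([im[:,:130],im2]),None,fx=2.7,fy=2.7,interpolation=cv2.INTER_CUBIC))
E
```

```text
0.32792818835199716 -0.2845876802102782 orig [ 0.60600144 -0.10693514  0.1061    ]
cR [-164.7  -70.2   60. ]
cL [161.6 -72.5  60. ]
btn [-90.4 -39.6  20. ]
Rh near [-115.6  -37.4   88. ]
Rh far [-115.5   27.2   88. ]
Lh near [ 85.8 -36.5  88. ]
Lh far [102.4  26.   88. ]
Lh nearL [103.4 -35.2  88. ]
```

View pics/c2.png

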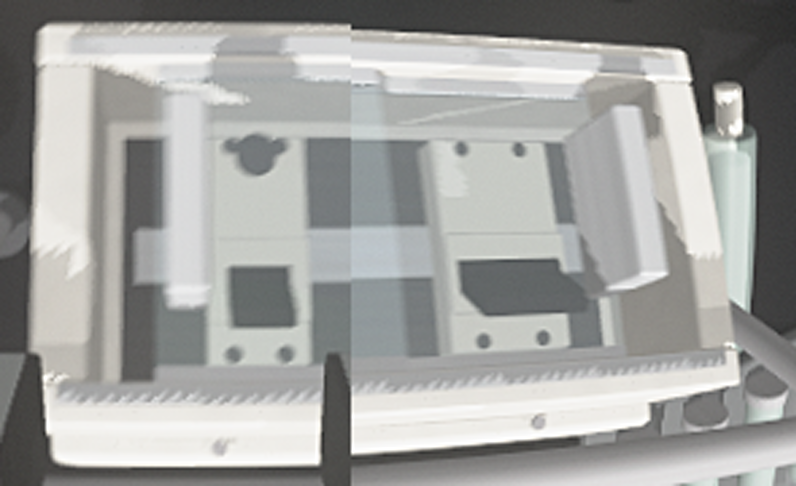

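Emit:
drive_tool([
  [[0,4,25,0],[0,4,60,0],[0,4,95,0],[0,4,125,0],[0,4,140,0]],
])

```text
t: 2.65
tcp_pos: [0.5084, -0.1865, 0.1555]
tool_rot: [0.145, 0.989, 0.002, -0.003]
force: [0.0, 0.5, -0.0]
finger_gap: 0.526
gripper_force: 0.0
```

Emit:
drive_tool([
  [[0,0,6,0],[0,0,12,0],[0,0,12,0]],
])

```text
t: 2.9
tcp_pos: [0.5109, -0.1882, 0.1469]
tool_rot: [0.145, 0.989, 0.0, -0.0]
force: [0.3, 0.3, 1.0]
finger_gap: 0.528
gripper_force: 0.0
```

Emit:
drive_tool([
  [[0,10,0,0],[0,20,0,0],[0,30,0,0],[0,40,0,0],[0,40,0,0]],
])

```text
t: 3.32
tcp_pos: [0.5234, -0.1479, 0.1482]
tool_rot: [0.144, 0.99, 0.0, 0.001]
force: [-0.7, -0.3, -0.1]
finger_gap: 0.525
gripper_force: 0.0
```

```bash
python3 - <<'E'
from h import *
st()
m=vision.camera_model("wrist"); im=vision.snapshot("wrist"); cv2.imwrite("pics/w2.png",im[:,:,::-1])
E
```

```text
t 3.32 cons [-64.1 -63.5 148.2] F [-0.6 -0.5 -0.1] ang y-u 0.002 zdown [ 0.001  0.    -1.   ] q [-0.48  0.53  1.72  0.    0.89 -1.76] gap 44.8
```

View pics/w2.png

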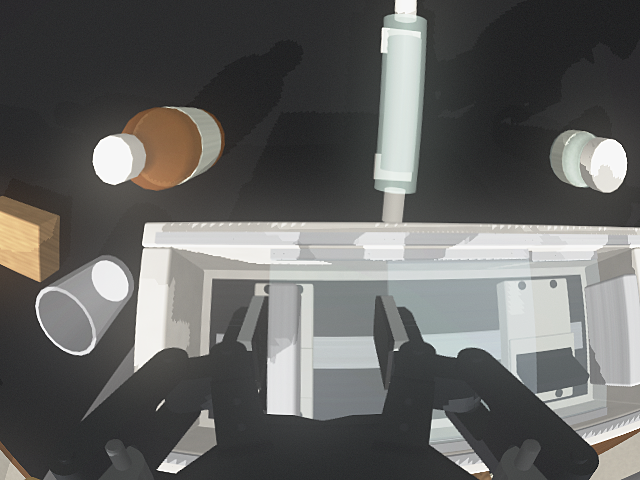

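The handle (x≈270–300) stands between the fingers, just against the right-hand finger; it is moving. Continue opening.

Emit:
drive_tool([
  [[0,10,0,0],[0,22,0,0],[0,34,0,0],[0,46,0,0],[0,54,0,0]],
])

```text
t: 3.78
tcp_pos: [0.5385, -0.0972, 0.1475]
tool_rot: [0.144, 0.99, -0.0, 0.0]
force: [-0.7, -2.8, 2.1]
finger_gap: 0.531
gripper_force: 1.9
```

Emit:
drive_tool([
  [[0,4,0,0],[0,7,0,0],[0,7,0,0]],
])

```text
t: 4.03
tcp_pos: [0.5401, -0.0907, 0.1472]
tool_rot: [0.145, 0.989, 0.001, -0.0]
force: [-0.0, -0.2, 0.1]
finger_gap: 0.529
gripper_force: 0.0
```

Emit:
drive_tool([
  [[0,-4,0,0],[0,-6,-20,0],[0,-6,-40,0],[0,-6,-55,0]],
], jaw=0)

```text
t: 4.37
tcp_pos: [0.5378, -0.0977, 0.2028]
tool_rot: [0.146, 0.989, 0.001, -0.001]
force: [0.2, 0.2, 0.2]
finger_gap: 0.001
gripper_force: 0.0
```

```bash
python3 - <<'E'
from h import *
st(); m=vision.camera_model("wrist"); im=vision.snapshot("wrist"); cv2.imwrite("pics/w3.png",im[:,:,::-1])
json.dump({k:np.array(v).tolist() for k,v in m.items()},open("w3.json","w")); print(to(-50,-85,180))
E
```

```text
t 4.37 cons [-64.7 -11.2 202.8] F [0.1 0.3 0.2] ang y-u -0.001 zdown [-0.001  0.002 -1.   ] q [-0.38  0.46  1.66  0.    1.02 -1.66] gap 0.1
[-12.7 -73.8  25.6]
```

View pics/w3.png

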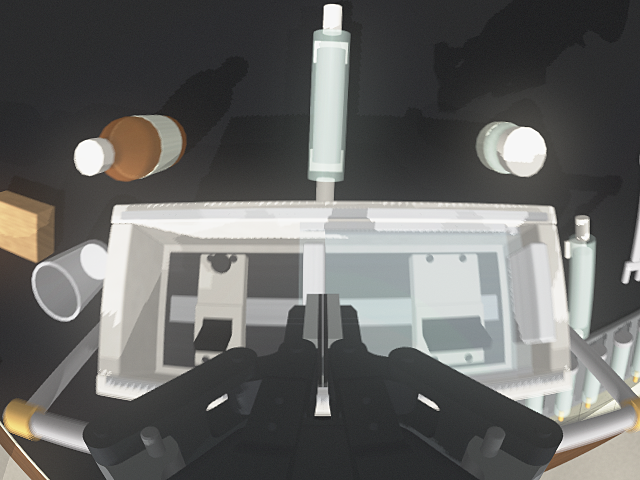

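The right guard is open: its handle is under the fingers at (315,270), and the button (221,263) and toggle (213,333) are now uncovered. Next I refine using this closer view.

```bash
python3 - <<'E'
from h import *
m=json.load(open("w3.json")); A,f=face(O,YAW); s=manip.sense()
K=np.array(m['camera_matrix']); r=cv2.Rodrigues(np.array(m['rvec']))[0]; t=np.array(m['tvec'])
print("cam cons",cons(-r.T@t).round(1))
for dx in(-11,0,11):
    c=r@(s['tcp_pos']+R.from_quat(s['tool_rot']).apply([dx/1000,0,0]))+t; th=np.arctan2(np.hypot(*c[:2]),c[2]); print("tcp px",dx,(K[:2,2]+K[0,0]*th*c[:2]/np.hypot(*c[:2])).round(1))
for n,p,w in(("cR",(112,206),.06),("cL",(556,206),.06),("btn",(221,263),.02),("modL",(195,256),.014),("modR",(246,256),.014),("handle near",(315,239),.088),("toggle",(216,321),.037)): print(n,whit(p,m,w,A,f))
im=cv2.imread("pics/w3.png")[195:375,100:345]; cv2.imwrite("pics/c3.png",cv2.resize(im,None,fx=3.2,fy=3.2,interpolation=cv2.INTER_CUBIC))
E
```

```text
cam cons [-146.9  -12.6  345.4]
tcp px -11 [325.6 341. ]
tcp px 0 [325.7 320.2]
tcp px 11 [325.8 297.9]
cR [-167.   -71.5   60. ]
cL [164. -72.  60.]
btn [-88.7 -39.3  20. ]
modL [-112.3  -46.    14. ]
modR [-70.9 -46.3  14. ]
handle near [-16.7 -37.9  88. ]
toggle [-85.2   5.3  37. ]
```

View pics/c3.png

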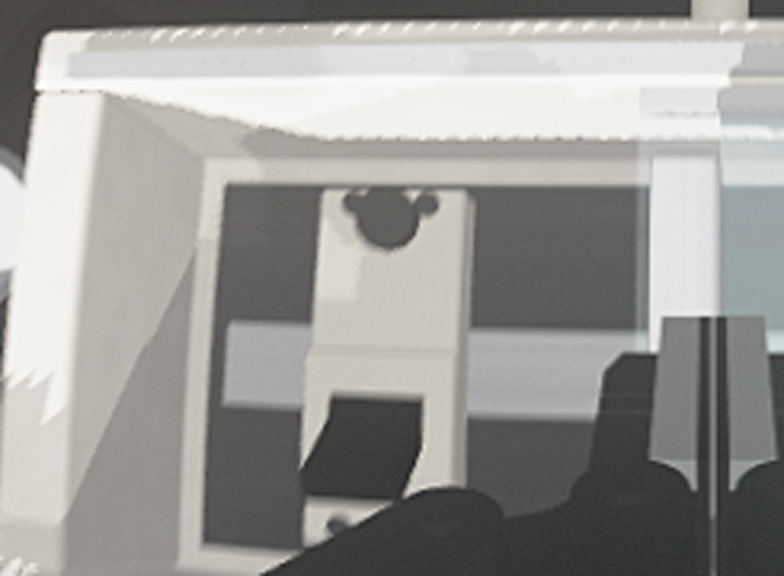

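Emit:
drive_tool([
  [[0,-18,0,0],[0,-40,0,0],[-8,-62,0,0],[-19,-74,10,0],[-19,-74,35,0]],
])

```text
t: 4.83
tcp_pos: [0.5388, -0.1785, 0.1694]
tool_rot: [0.147, 0.989, -0.002, 0.005]
force: [1.8, -0.8, -0.9]
finger_gap: 0.001
gripper_force: 0.0
```

Emit:
drive_tool([
  [[0,0,20,0],[0,0,38,0],[0,0,50,0],[0,0,53,0],[0,0,53,0]],
])

```text
t: 5.25
tcp_pos: [0.534, -0.1733, 0.1127]
tool_rot: [0.145, 0.989, 0.001, -0.002]
force: [0.8, -0.6, -0.4]
finger_gap: -0.004
gripper_force: 0.0
```

```bash
python3 - <<'E'
from h import *
st(); im=vision.snapshot("wrist"); im=im[150:400,170:470,::-1]; cv2.imwrite("pics/w4.png",cv2.resize(im,None,fx=2.3,fy=2.3,interpolation=cv2.INTER_CUBIC))
E
```

```text
t 5.25 cons [-46.6 -84.7 112.7] F [ 1.  -0.4 -0.4] ang y-u -0.001 zdown [-0.003  0.002 -1.   ] q [-0.51  0.61  1.69  0.    0.84 -1.79] gap -0.3
```

View pics/w4.png

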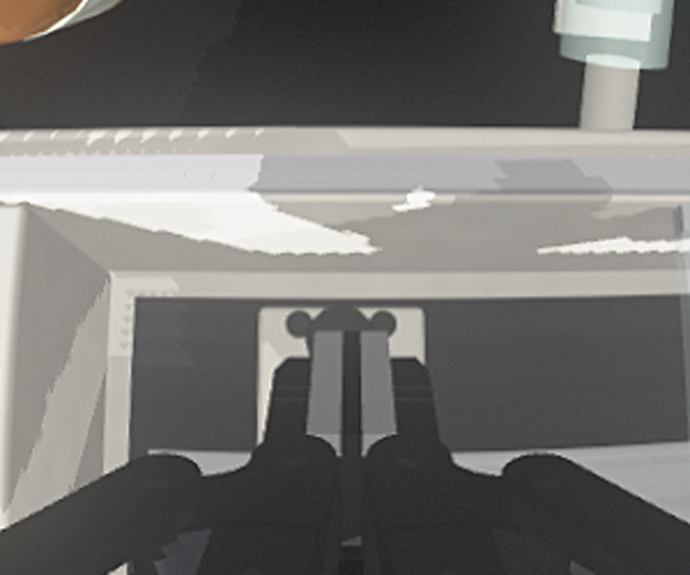

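The button's near edge shows 11 px nearer the robot than the pads, and slightly left of them, so I shift about 5 mm nearer and 2 mm right and press by feel.

Emit:
drive_tool([
  [[3,-2,0,0],[5.5,-2,4,0],[5.5,-2,9,0],[5.5,-2,9,0]],
])

```text
t: 5.63
tcp_pos: [0.5288, -0.1739, 0.105]
tool_rot: [0.145, 0.989, 0.0, -0.0]
force: [-0.7, 0.9, -0.5]
finger_gap: -0.0
gripper_force: 0.0
```

Emit:
drive_tool([
  [[0,0,2,0],[0,0,2,0]],
])

```text
t: 5.8
tcp_pos: [0.5294, -0.1741, 0.1032]
tool_rot: [0.145, 0.989, 0.0, -0.0]
force: [0.4, -0.2, 0.3]
finger_gap: -0.0
gripper_force: 0.0
```

Emit:
drive_tool([
  [[0,0,2,0],[0,0,2,0]],
])

```text
t: 5.97
tcp_pos: [0.5294, -0.1741, 0.1011]
tool_rot: [0.145, 0.989, 0.0, -0.0]
force: [0.5, -0.0, 0.0]
finger_gap: 0.003
gripper_force: 0.0
```

Emit:
drive_tool([
  [[0,0,2,0],[0,0,2,0]],
])

```text
t: 6.13
tcp_pos: [0.5295, -0.1742, 0.0992]
tool_rot: [0.145, 0.989, -0.0, 0.0]
force: [-0.4, -0.0, 1.6]
finger_gap: 0.001
gripper_force: 0.7
```

```bash
python3 -c "
from h import *
st()"
```

```text
t 6.13 cons [-50.7 -86.9  99.2] F [-0.3 -0.2  1.6] ang y-u 0.0 zdown [ 0. -0. -1.] q [-0.52  0.63  1.72 -0.    0.8  -1.8 ] gap 0.1
```

Emit:
drive_tool([
  [[0,0,2,0],[0,0,2,0]],
])

```text
t: 6.3
tcp_pos: [0.5298, -0.1744, 0.0975]
tool_rot: [0.145, 0.989, -0.0, 0.0]
force: [-0.3, 0.8, 2.7]
finger_gap: -0.003
gripper_force: 1.1
```

Emit:
drive_tool([
  [[-0.5,0,1.5,0],[-0.5,0,1.5,0]],
])

```text
t: 6.47
tcp_pos: [0.5303, -0.1745, 0.096]
tool_rot: [0.145, 0.989, -0.0, 0.0]
force: [-0.4, -0.7, 3.5]
finger_gap: -0.002
gripper_force: 1.5
```

```bash
python3 - <<'E'
from h import *
st(); im=vision.snapshot("top")[:,:,::-1]; cv2.imwrite("pics/top5.png",im)
E
```

```text
t 6.47 cons [-49.8 -86.9  96. ] F [-0.2 -0.7  3.5] ang y-u 0.0 zdown [ 0.001 -0.    -1.   ] q [-0.52  0.63  1.72  0.    0.79 -1.8 ] gap -0.2
```

Emit:
drive_tool([
  [[-0.5,0,1,0],[-0.5,0,1,0]],
])

```text
t: 6.68
tcp_pos: [0.5306, -0.1746, 0.0949]
tool_rot: [0.145, 0.989, -0.0, 0.0]
force: [1.1, 0.5, 4.0]
finger_gap: 0.005
gripper_force: 1.7
```

Emit:
drive_tool([
  [[-0.5,0,1,0],[-0.5,0,1,0],[-0.5,0,1,0]],
])

```text
t: 6.93
tcp_pos: [0.531, -0.1747, 0.0941]
tool_rot: [0.145, 0.989, -0.0, 0.0]
force: [-0.9, 0.1, 5.7]
finger_gap: 0.002
gripper_force: 2.5
```

```bash
python3 - <<'E'
from h import *
st(); im=vision.snapshot("top")[:,:,::-1]; a=cv2.imread("pics/top5.png"); a0=cv2.imread("pics/top0.png")
sl=np.s_[180:280,390:460]
cv2.imwrite("pics/c6.png",cv2.resize(np.hstack([a0[sl],im[sl]]),None,fx=5,fy=5,interpolation=cv2.INTER_CUBIC))
E
```

```text
t 6.93 cons [-49.1 -87.   94.1] F [-0.9 -0.2  5.7] ang y-u 0.0 zdown [ 0. -0. -1.] q [-0.52  0.64  1.71 -0.    0.79 -1.8 ] gap 0.2
```

Emit:
drive_tool([
  [[-0.5,0,1,0],[-0.5,0,1,0]],
])

```text
t: 7.15
tcp_pos: [0.5312, -0.1747, 0.0939]
tool_rot: [0.145, 0.989, -0.0, -0.0]
force: [-3.0, 0.8, 12.0]
finger_gap: -0.001
gripper_force: 5.5
```

Emit:
drive_tool([
  [[0,0,-10,0],[0,0,-35,0],[0,0,-65,0],[4,0,-95,0],[10,0,-109,0]],
])

```text
t: 7.57
tcp_pos: [0.5234, -0.1727, 0.2049]
tool_rot: [0.145, 0.989, -0.001, 0.002]
force: [0.6, -0.4, 1.3]
finger_gap: 0.001
gripper_force: 0.0
```

Emit:
drive_tool([
  [[0,20,0,0],[3,45,0,0],[6,65,0,0],[6,76,0,0],[6,76,0,0]],
])

```text
t: 7.98
tcp_pos: [0.5376, -0.0953, 0.2015]
tool_rot: [0.144, 0.99, 0.0, -0.001]
force: [0.6, -0.1, -1.1]
finger_gap: -0.001
gripper_force: 0.0
```

```bash
python3 - <<'E'
from h import *
st(); m=vision.camera_model("wrist"); im=vision.snapshot("wrist")[:,:,::-1]; cv2.imwrite("pics/w5.png",im)
json.dump({k:np.array(v).tolist() for k,v in m.items()},open("w5.json","w"))
for n in ("w3","w5"):
    g=cv2.cvtColor(cv2.imread(f"pics/{n}.png"),cv2.COLOR_BGR2GRAY)
    print(n); 
    for x in(212,222,232): print(x,g[250:355:4,x])
E
```

```text
t 7.98 cons [-65.6  -8.9 201.5] F [ 0.6  0.1 -1.1] ang y-u 0.003 zdown [-0.001  0.001 -1.   ] q [-0.38  0.46  1.66  0.    1.02 -1.66] gap -0.1
w3
212 [198 132  95  92 108 187 215 203 205 198 196 197 197 194 192 196 196 140
  67  65  62  60  61  60  62  58 183]
222 [198  92  97  97  94  93 196 199 197 198 196 197 196 197 189 197 198 150
  65  64  61  61  59  62  57  55  58]
232 [198 118  99 154 203 200 199 197 198 199 198 199 197 199 193 197 197 172
 155 169 186 217 203 197 202  59  60]
w5
212 [194 107  97  93  93  86 198 194 194 193 194 208  70  69  69  71  65  66
  64  66  55 195 193 195 197 195 194]
222 [196  94  94  94  93  82 201 196 196 195 195 199  63  66  68  67  65  64
  63  65  58 197 194 194 187 198  52]
232 [194 108  89 147 195 196 194 196 195 194 197 196 196 195 188 194 194 194
 195 195 195 194 194 197 184  59  62]
```

```bash
python3 - <<'E'
from h import *
A,f=face(O,YAW); m5=json.load(open("w5.json")); m1=json.load(open("w1.json"))
print("drop tip",whit((217,296.5),m5,.035,A,f)," dark end",whit((217,330),m5,.014,A,f))
g=cv2.cvtColor(cv2.imread("pics/w5.png"),cv2.COLOR_BGR2GRAY); print(g[305,190:250:2], g[312,190:250:2])
for x in(202,238): print(whit((x,305),m5,.037,A,f))
for n,p in(("w1",(262,134)),("w5",None)):
    if p: o,d=wray(p,m1); print("cap",cons(o+(.13-o[2])/d[2]*d).round(1))
o,d=ray("top",(436.5,291)); print("cap top",cons(o+(.13-o[2])/d[2]*d).round(1))
o,d=ray("top",(425,286)); print("bottle foot-ish",cons(o+(.03-o[2])/d[2]*d).round(1))
E
```

```text
drop tip [-83.3 -13.1  35. ]  dark end [-88.2   9.5  14. ]
[171 142  63  72  70  71  72  69  69  70  68  69  69  67  68  70  68  60
 169 169 172 172 173 178 180 147 151 169 169 169] [165 190 185  63  70  70  67  70  68  69  67  66  69  69  67  68  67  65
  52 195 196 195 193 197 171 145 154 170 170 170]
[-93.3  -6.5  37. ]
[-67.5  -7.4  37. ]
cap [-131.2 -166.5  130. ]
cap top [-132.2 -161.5  130. ]
bottle foot-ish [-127.5 -153.1   30. ]
```

Emit:
drive_tool([
  [[4,0,-20,0.12],[12,-20,-40,0.24],[22,-45,-50,0.36],[31,-68,-50,0.48],[31,-76,-50,0.6]],
], jaw=85)

```text
t: 8.45
tcp_pos: [0.4845, -0.1644, 0.2525]
tool_rot: [0.435, 0.901, -0.001, 0.0]
force: [1.2, 0.3, -0.8]
finger_gap: 0.708
gripper_force: 0.0
```

Emit:
drive_tool([
  [[0,0,0,0.12],[0,0,0,0.24],[0,0,0,0.36],[0,0,0,0.48],[0,0,0,0.6]],
])

```text
t: 8.87
tcp_pos: [0.486, -0.1628, 0.2516]
tool_rot: [0.681, 0.732, -0.0, -0.0]
force: [0.4, 0.4, -0.3]
finger_gap: 0.995
gripper_force: 0.0
```

Emit:
drive_tool([
  [[0,0,0,0.12],[0,0,0,0.24],[0,0,0,0.371],[0,0,0,0.371]],
])

```text
t: 9.2
tcp_pos: [0.4861, -0.1626, 0.2515]
tool_rot: [0.803, 0.596, -0.0, -0.0]
force: [-0.6, -0.7, 0.0]
finger_gap: 0.994
gripper_force: 0.0
```

```bash
python3 -c "
from h import *
st(); print(to(-97,-85,95))"
```

```text
t 9.2 cons [-95.7 -88.2 251.5] F [-0.4 -0.8  0. ] ang y-u -1.574 zdown [-0.001 -0.    -1.   ] q [-0.54  0.35  1.69 -0.    1.1  -0.25] gap 84.9
[  3.3  -1.3 156.5]
```

Emit:
drive_tool([
  [[3,-1,25,0],[3,-1,60,0],[3,-1,95,0],[3,-1,125,0],[3,-1,140,0]],
])

```text
t: 9.62
tcp_pos: [0.4842, -0.158, 0.1085]
tool_rot: [0.801, 0.598, -0.001, -0.002]
force: [0.1, 0.4, 1.0]
finger_gap: 0.998
gripper_force: 0.0
```

Emit:
drive_tool([
  [[0,0,6,0],[0,0,12,0],[0,0,16,0],[0,0,16,0]],
])

```text
t: 9.95
tcp_pos: [0.4866, -0.1586, 0.096]
tool_rot: [0.802, 0.597, 0.0, 0.0]
force: [-0.1, -0.2, 0.7]
finger_gap: 0.994
gripper_force: 0.0
```

```bash
python3 - <<'E'
from h import *
st(); im=vision.snapshot("wrist")[:,:,::-1]; cv2.imwrite("pics/w6.png",im)
E
```

```text
t 9.95 cons [-96.3 -84.3  96. ] F [-0.1 -0.3  0.7] ang y-u -1.57 zdown [ 0.001 -0.    -1.   ] q [-0.53  0.59  1.83 -0.    0.72 -0.24] gap 84.9
```

View pics/w6.png

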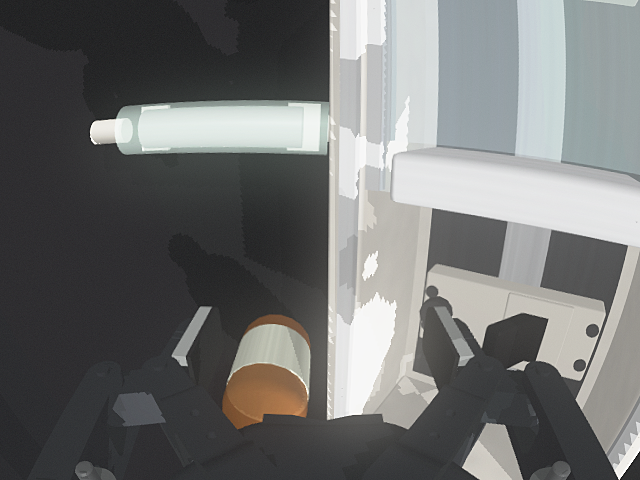

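The dropped toggle (485–545, 315–360) lies just to the right of the right-hand finger (450,330), level with it. I push it along its arc.

Emit:
drive_tool([
  [[0,4,0,0],[0,8,0,0],[0,10,-5,0],[0,12,-10,0],[0,15,-15,0]],
])

```text
t: 10.42
tcp_pos: [0.5008, -0.1624, 0.1115]
tool_rot: [0.802, 0.597, 0.0, 0.0]
force: [-1.2, -0.2, -0.3]
finger_gap: 0.994
gripper_force: 0.5
```

Emit:
drive_tool([
  [[0,4,-5,0],[0,8,-9,0],[0,12,-12,0],[0,15,-13,0],[0,17,-13,0]],
])

```text
t: 10.83
tcp_pos: [0.5183, -0.1679, 0.1245]
tool_rot: [0.802, 0.597, 0.001, 0.001]
force: [-0.8, 0.3, -0.6]
finger_gap: 0.995
gripper_force: 0.1
```

```bash
python3 - <<'E'
from h import *
st(); im=vision.snapshot("wrist")[:,:,::-1]; cv2.imwrite("pics/w7.png",im)
E
```

```text
t 10.83 cons [-63.3 -84.1 124.5] F [-0.8  0.  -0.6] ang y-u -1.571 zdown [ 0.002 -0.001 -1.   ] q [-0.52  0.57  1.73  0.    0.83 -0.23] gap 85.0
```

Emit:
drive_tool([
  [[0,2,0,0],[0,4,0,0],[0,4,0,0]],
])

```text
t: 11.13
tcp_pos: [0.5179, -0.1677, 0.1248]
tool_rot: [0.802, 0.597, -0.002, -0.002]
force: [-10.6, 1.3, 13.7]
finger_gap: 0.997
gripper_force: 7.5
```

Emit:
drive_tool([
  [[0,-5,0,0],[0,-15,0,0],[0,-28,-10,0],[0,-34,-40,0],[0,-34,-75,0]],
])

```text
t: 11.55
tcp_pos: [0.4845, -0.1568, 0.197]
tool_rot: [0.802, 0.597, -0.002, -0.004]
force: [0.6, 0.4, 0.8]
finger_gap: 0.997
gripper_force: 0.0
```

Emit:
drive_tool([
  [[0,0,-30,0],[0,0,-50,-0.12],[0,0,-53,-0.24],[0,0,-53,-0.36],[0,0,-53,-0.48]],
], jaw=45)

```text
t: 11.97
tcp_pos: [0.4883, -0.1587, 0.2523]
tool_rot: [0.635, 0.773, 0.0, 0.001]
force: [-0.1, 0.0, -0.4]
finger_gap: 0.527
gripper_force: 0.0
```

Emit:
drive_tool([
  [[0,0,0,-0.12],[0,0,0,-0.24],[0,0,0,-0.36],[0,0,0,-0.48],[0,0,0,-0.6]],
])

```text
t: 12.38
tcp_pos: [0.4879, -0.1585, 0.2513]
tool_rot: [0.378, 0.926, 0.0, -0.0]
force: [-0.1, 0.0, 0.9]
finger_gap: 0.527
gripper_force: 0.0
```

Emit:
drive_tool([
  [[0,0,0,-0.12],[0,0,0,-0.24],[0,0,0,-0.36],[0,0,0,-0.491],[0,0,0,-0.491]],
])

```text
t: 12.8
tcp_pos: [0.4879, -0.1585, 0.2513]
tool_rot: [0.144, 0.99, 0.0, -0.0]
force: [-0.5, -0.5, 0.0]
finger_gap: 0.523
gripper_force: 0.0
```

```bash
python3 - <<'E'
from h import *
st(); print(to(-64,-6,202))
m=vision.camera_model("wrist"); im=vision.snapshot("wrist")[:,:,::-1]; cv2.imwrite("pics/w8.png",im)
json.dump({k:np.array(v).tolist() for k,v in m.items()},open("w8.json","w"))
E
```

```text
t 12.8 cons [-95.  -83.8 251.3] F [-0.3 -0.6  0. ] ang y-u 0.002 zdown [-0.001  0.    -1.   ] q [-0.53  0.35  1.69  0.    1.1  -1.81] gap 44.7
[-31.3  77.7  49.3]
```

```bash
python3 - <<'E'
from h import *
m=json.load(open("w8.json")); g=cv2.cvtColor(cv2.imread("pics/w8.png"),cv2.COLOR_BGR2GRAY); A,f=face(O,YAW)
K=np.array(m['camera_matrix']); r=cv2.Rodrigues(np.array(m['rvec']))[0]; t=np.array(m['tvec'])
def wp(u,v,w):
    c=r@(f+A@(np.array([u,v,w])/1000))+t; h=np.hypot(*c[:2]); return (K[:2,2]+K[0,0]*np.arctan2(h,c[2])*c[:2]/h).round(0)
for n,q in(("btn",(-86,-34,20)),("tip up",(-86,29,37)),("tip down",(-86,-5,37)),("pivot",(-86,12,14)),("bry up",(80,29,37))): print(n,wp(*q))
x=int(wp(-86,0,14)[0])
for dx in(-8,0,8): print(x+dx,g[200:310:4,x+dx])
E
```

```text
btn [321. 280.]
tip up [321. 353.]
tip down [321. 311.]
pivot [321. 333.]
bry up [509. 344.]
313 [ 67  65  67  70  76  77 156 198 225 224 247 245 240 181 159 197 116  91
  98  96 173 200 201 202 203 203 202 195]
321 [ 64  64  69  73  73  76 161 217 226 225 247 243 239 181 159 199 119  99
  99  99  89 203 202 201 203 201 202 194]
329 [ 67  70  70  71  75  77 171 213 226 225 247 240 240 233 161 201 116  97
  91 204 201 201 201 202 201 200 201 196]
```

```bash
python3 - <<'E'
import cv2
g=cv2.cvtColor(cv2.imread("pics/w8.png"),cv2.COLOR_BGR2GRAY)
for x in(311,321,331): print(g[296:400:4,x])
E
```

```text
[201 200 201 197 200 201 129  70  71  69  69  70  71  77 209 165 113 175
 201 143 161 176 174 240 246  53]
[203 201 202 194 202 200 133  72  70  71  71  66  71  49 204 205 120 170
 200 143 157 177 224 238 242  52]
[203 201 202 195 200 201 167 151 150 134 106  94  86 174 203  79 122 171
 199 145 157 203 182 238 243  51]
```

The toggle is dark over rows 322–349, which is its up position, so it stayed up. Now I shut the right guard.

Emit:
drive_tool([
  [[-5,15,0,0],[-15,38,8,0],[-25,58,20,0],[-29,67,35,0],[-29,67,46,0]],
])

```text
t: 13.27
tcp_pos: [0.5363, -0.101, 0.2048]
tool_rot: [0.145, 0.989, 0.0, 0.0]
force: [0.1, -0.2, 0.0]
finger_gap: 0.526
gripper_force: 0.0
```

Emit:
drive_tool([
  [[0,0,15,0],[0,0,35,0],[0,0,50,0],[0,0,57,0],[0,0,57,0]],
])

```text
t: 13.68
tcp_pos: [0.534, -0.1024, 0.147]
tool_rot: [0.146, 0.989, 0.001, -0.002]
force: [0.1, -0.7, -0.2]
finger_gap: 0.527
gripper_force: 0.0
```

Emit:
drive_tool([
  [[0,-12,0,0],[0,-24,0,0],[0,-36,0,0],[0,-48,0,0],[0,-60,0,0]],
])

```text
t: 14.1
tcp_pos: [0.5177, -0.1619, 0.1496]
tool_rot: [0.145, 0.989, -0.0, 0.001]
force: [0.6, 2.5, 1.1]
finger_gap: 0.531
gripper_force: 1.0
```

Emit:
drive_tool([
  [[0,-12,0,0],[0,-24,0,0],[0,-36,0,0],[0,-48,0,0],[0,-56,0,0]],
])

```text
t: 14.52
tcp_pos: [0.5015, -0.2157, 0.1489]
tool_rot: [0.145, 0.989, -0.0, 0.0]
force: [-0.2, 2.4, 2.2]
finger_gap: 0.528
gripper_force: 0.9
```

```bash
python3 -c "
from h import *
st()"
```

```text
t 14.52 cons [ -65.6 -134.7  148.9] F [-0.9  2.3  2.2] ang y-u -0.001 zdown [ 0.    -0.001 -1.   ] q [-0.61  0.54  1.71 -0.    0.89 -1.89] gap 45.1
```

Pushing against friction (about 2.4 N). I continue until the stop.

Emit:
drive_tool([
  [[0,-4,0,0],[0,-8,0,0],[0,-10,0,0],[0,-10,0,0]],
])

```text
t: 14.85
tcp_pos: [0.4989, -0.224, 0.1487]
tool_rot: [0.145, 0.989, -0.0, -0.0]
force: [-0.1, -0.2, -0.4]
finger_gap: 0.528
gripper_force: 0.0
```

Emit:
drive_tool([
  [[0,-2,0,0],[0,-3,0,0],[0,-3,0,0]],
])

```text
t: 15.1
tcp_pos: [0.4981, -0.2261, 0.1487]
tool_rot: [0.145, 0.989, 0.0, -0.0]
force: [0.6, 0.6, -0.1]
finger_gap: 0.528
gripper_force: 0.5
```

Emit:
drive_tool([
  [[0,-2,0,0],[0,-2,0,0]],
])

```text
t: 15.27
tcp_pos: [0.4976, -0.2277, 0.1486]
tool_rot: [0.145, 0.989, 0.001, -0.0]
force: [1.2, 2.0, -1.0]
finger_gap: 0.523
gripper_force: 1.5
```

Emit:
drive_tool([
  [[0,-2,0,0],[0,-2,0,0]],
])

```text
t: 15.43
tcp_pos: [0.4975, -0.2279, 0.1486]
tool_rot: [0.146, 0.989, 0.002, 0.0]
force: [4.6, 8.1, -0.5]
finger_gap: 0.534
gripper_force: 4.5
```

Emit:
drive_tool([
  [[0,-2,0,0],[0,-2,0,0]],
])

```text
t: 15.6
tcp_pos: [0.4974, -0.2279, 0.1485]
tool_rot: [0.146, 0.989, 0.004, 0.0]
force: [6.9, 13.3, 0.1]
finger_gap: 0.528
gripper_force: 7.2
```

```bash
python3 -c "
from h import *
st()"
```

```text
t 15.6 cons [ -66.  -147.6  148.5] F [ 2.8 14.7  0.1] ang y-u -0.002 zdown [ 0.002  0.008 -1.   ] q [-0.64  0.54  1.71  0.01  0.9  -1.92] gap 45.1
```

Emit:
drive_tool([
  [[0,8,0,0],[0,14,0,0],[0,14,-20,0],[0,14,-45,0],[0,14,-62,0]],
])

```text
t: 16.02
tcp_pos: [0.5007, -0.2193, 0.2122]
tool_rot: [0.145, 0.99, -0.001, 0.0]
force: [0.3, -0.2, -0.3]
finger_gap: 0.528
gripper_force: 0.0
```

Emit:
drive_tool([
  [[0,15,0,0],[0,40,0,0],[0,70,0,0],[0,100,0,0],[0,125,0,0]],
])

```text
t: 16.43
tcp_pos: [0.5364, -0.0979, 0.211]
tool_rot: [0.145, 0.989, -0.001, 0.0]
force: [1.4, -0.6, 0.1]
finger_gap: 0.525
gripper_force: 0.0
```

Emit:
drive_tool([
  [[0,25,0,0],[0,55,0,0],[0,85,0,0],[0,107,0,0],[0,121,0,0]],
])

```text
t: 16.85
tcp_pos: [0.5714, 0.0188, 0.2109]
tool_rot: [0.144, 0.99, -0.0, 0.0]
force: [-0.3, -0.0, 0.1]
finger_gap: 0.522
gripper_force: 0.0
```

Emit:
drive_tool([
  [[0,0,0,0],[0,0,0,0]],
])

```text
t: 17.02
tcp_pos: [0.5709, 0.0168, 0.2108]
tool_rot: [0.144, 0.99, -0.001, -0.0]
force: [-1.4, 0.9, -1.1]
finger_gap: 0.527
gripper_force: 0.0
```

```bash
python3 - <<'E'
from h import *
st(); print(to(-66,110,148))
m=vision.camera_model("wrist"); im=vision.snapshot("wrist")[:,:,::-1]; cv2.imwrite("pics/w9.png",im)
json.dump({k:np.array(v).tolist() for k,v in m.items()},open("w9.json","w"))
g=cv2.cvtColor(im,cv2.COLOR_BGR2GRAY); print(g[255,260:400:4]); print(g[270,260:400:4])
E
```

```text
t 17.02 cons [-65.8 108.  210.8] F [-1.6  0.5 -1.1] ang y-u 0.002 zdown [-0.    -0.001 -1.   ] q [-0.17  0.48  1.59 -0.    1.07 -1.45] gap 45.0
[ 0.2  2.1 62.8]
[215 215 178 135 177 215 215 216 215 215 215 140 135 223 215 217 219 135
 150 225 226 225 227 220 215 199 143 147 148 214 213 214 214 214 216]
[215 215 215 215 215 214 215 216 216 217 217 217 217 216 217 216 218 134
 155 225 226 226 227 221 210 205 148 149 147 207 215 215 215 215 243]
```

Emit:
drive_tool([
  [[0,5,10,0],[0,6,30,0],[0,6,50,0],[0,6,62,0],[0,6,62,0]],
])

```text
t: 17.48
tcp_pos: [0.5702, 0.0218, 0.1455]
tool_rot: [0.146, 0.989, -0.0, -0.003]
force: [-0.2, 0.2, -0.0]
finger_gap: 0.531
gripper_force: 0.0
```

Emit:
drive_tool([
  [[0,8,0,0],[0,16,0,0],[0,22,0,0],[0,26,0,0],[0,26,0,0]],
])

```text
t: 17.9
tcp_pos: [0.5811, 0.0486, 0.1497]
tool_rot: [0.144, 0.99, 0.0, 0.001]
force: [0.3, -0.7, -0.1]
finger_gap: 0.528
gripper_force: 0.0
```

Emit:
drive_tool([
  [[0,2,0,0],[0,4,0,0],[0,4,0,0]],
])

```text
t: 18.15
tcp_pos: [0.5815, 0.0517, 0.1492]
tool_rot: [0.145, 0.989, 0.0, 0.0]
force: [-0.1, -0.7, 0.9]
finger_gap: 0.526
gripper_force: 0.0
```

Emit:
drive_tool([
  [[0,2,0,0],[0,4,0,0],[0,4,0,0]],
])

```text
t: 18.4
tcp_pos: [0.5818, 0.0531, 0.1489]
tool_rot: [0.144, 0.99, -0.002, -0.001]
force: [-1.6, -7.6, 2.1]
finger_gap: 0.525
gripper_force: 4.0
```

```bash
python3 -c "
from h import *
st()"
```

```text
t 18.4 cons [-65.8 145.8 148.9] F [ 0.6 -7.7  2.1] ang y-u 0.002 zdown [-0.002 -0.004 -1.   ] q [-0.1   0.58  1.61 -0.01  0.95 -1.38] gap 44.8
```

Emit:
drive_tool([
  [[0,-6,0,0],[0,-14,0,0],[0,-14,-25,0],[0,-14,-60,0],[0,-14,-95,0]],
])

```text
t: 18.82
tcp_pos: [0.5772, 0.0417, 0.2436]
tool_rot: [0.145, 0.989, 0.0, -0.002]
force: [0.7, 0.4, 0.7]
finger_gap: 0.527
gripper_force: 0.0
```

Emit:
drive_tool([
  [[10,-30,-5,0],[25,-65,-8,0],[35,-100,-8,0],[35,-128,-8,0],[35,-140,-8,0]],
])

```text
t: 19.23
tcp_pos: [0.5032, -0.0847, 0.252]
tool_rot: [0.146, 0.989, -0.0, -0.0]
force: [0.4, 0.3, 0.2]
finger_gap: 0.531
gripper_force: 0.0
```

Emit:
drive_tool([
  [[0,0,0,0],[0,0,0,0],[0,0,0,0]],
])

```text
t: 19.48
tcp_pos: [0.5052, -0.0813, 0.2517]
tool_rot: [0.145, 0.989, 0.001, 0.0]
force: [-0.1, -0.4, -0.0]
finger_gap: 0.524
gripper_force: 0.0
```

```bash
python3 - <<'E'
from h import *
st(); m=vision.camera_model("wrist"); im=vision.snapshot("wrist")[:,:,::-1]; cv2.imwrite("pics/w10.png",im)
g=cv2.cvtColor(im,cv2.COLOR_BGR2GRAY); A,f=face(O-[.004,0,0],YAW)
K=np.array(m['camera_matrix']); r=cv2.Rodrigues(np.array(m['rvec']))[0]; t=np.array(m['tvec'])
def wp(u,v,w):
    c=r@(f+A@(np.array([u,v,w])/1000))+t; h=np.hypot(*c[:2]); return (K[:2,2]+K[0,0]*np.arctan2(h,c[2])*c[:2]/h).round(0)
for n,q in(("btn",(-86,-34,20)),("up",(-86,29,37)),("down",(-86,-5,37)),("pivot",(-86,12,14)),("Rh",(-130,-15,88)),("Lh",(130,-15,88)),("bup",(80,29,37))): print(n,wp(*q))
b=wp(-86,-5,14).astype(int); print(b,[g[y,b[0]] for y in range(b[1]-60,b[1]+80,4)],b[1]-60)
for s in(-130,130):
    p=wp(s,-15,88).astype(int); print(p[0]-30,g[p[1],p[0]-30:p[0]+30:3])
E
```

```text
t 19.48 cons [-100.6   -4.9  251.7] F [-0.  -0.4 -0. ] ang y-u 0.0 zdown [ 0.     0.001 -1.   ] q [-0.38  0.35  1.69  0.    1.1  -1.66] gap 44.8
btn [233. 281.]
up [225. 351.]
down [226. 311.]
pivot [232. 332.]
Rh [155. 288.]
Lh [502. 288.]
bup [425. 351.]
[233 314] [np.uint8(174), np.uint8(187), np.uint8(193), np.uint8(214), np.uint8(124), np.uint8(126), np.uint8(128), np.uint8(130), np.uint8(158), np.uint8(216), np.uint8(216), np.uint8(216), np.uint8(216), np.uint8(216), np.uint8(220), np.uint8(121), np.uint8(67), np.uint8(72), np.uint8(73), np.uint8(69), np.uint8(71), np.uint8(69), np.uint8(67), np.uint8(66), np.uint8(66), np.uint8(65), np.uint8(62), np.uint8(62), np.uint8(62), np.uint8(59), np.uint8(59), np.uint8(58), np.uint8(58), np.uint8(57), np.uint8(57)] 254
125 [145 146  77  82 117 236 236 234 228 226 227 211 158 163 163 161 159 175
 175 216]
472 [174 177 178 186 181 184 177 180 226 226 224 223 210 217 229  76  78  75
  76  75]
```

```bash
python3 -c "
import cv2
g=cv2.cvtColor(cv2.imread('pics/w10.png'),cv2.COLOR_BGR2GRAY)
for x in(213,219,225): print(g[286:360:3,x])
from station import manip
print(manip.sign_off())"
```

```text
[121 136 166 180 178 183 196 215 215 217 214 216 216 215 216 214 217 206
 105 100  70  66  67  63  63]
[215 215 214 215 215 216 216 215 216 215 215 216 201  99 103 102 103 103
 102  70  66  65  65  65  62]
[216 215 215 215 215 216 215 215 215 213 215 215 212 103 107  99  64  67
  69  66  65  68  68  64  61]
the job is handed in; nothing more can be done
None
```

I did the trip test on the right-hand module and handed the job in: guard opened, button pressed, toggle dropped and lifted back up, and both guards pushed to their stops. The last wrist picture showed the toggle up, but the hand-in returned no verdict.

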